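# Spindle collar on the set-screw flat

### The job

Finish the spindle stack on the wire bonder's work-holder: the white ring is already on the plate, so slip the brass ring over the shaft and let it lie flat on the white one. Feel for the flats of the shaft with the fingers and turn it until a flat faces the little hex driver, then slide the steel collar right down onto the brass ring with its red-ringed set screw over that flat and pointing straight at the driver, and finish while still gripping the collar there: do not let go of it. Leave the jar, the chip tray and the screwdriver alone.

Things in the scene. Friction and masses are not known exactly. Their poses are not given: they have to be found in the camera images.
- fixture: spindle fixture, fixed to the bench but placed differently each time: grey block 110 x 100 x 20 mm carrying the spindle. Origin: centre of its underside, straight below the vertical spindle axis; z up; +x points from the shaft to the hex driver
- plate (a point): point on the spindle axis in the top face of the spindle's round aluminium plate (72 mm across), 28 mm above the bench; the white ring lies on it. Plate and shaft turn together about the vertical axis, either way, need about 0.08 N m and stay where they are left; they start at an unknown angle. Axes as the fixture, they do not turn
- shaft_top (a point): centre of the steel shaft's top end, 90 mm above the bench. Shaft 30 mm in diameter with two opposite flats over its whole length, 20 mm apart, each 22 mm wide; top 6 mm tapered. Pinched by the fingers it measures 20 mm on the flats, 25 mm if 15 degrees off, 30 mm if over 48 degrees off. Two red lines on the end run alongside the flats. The point does not turn with the shaft
- driver_tip (a point): tip of the fixed steel hex driver (6 mm rod, blue bracket up to 70 mm above the bench, orange knob), 60 mm from the spindle axis and 58 mm above the bench; it points at the axis and at the set screw's height when the collar is seated
- white_ring: white plastic spacer ring, 52 mm outside, 36 mm hole, 10 mm high, 20 g, already lying loose on the plate round the shaft; origin: centre of its underside
- brass_ring: brass spacer ring, 52 mm outside, 36 mm hole, 10 mm high, about 90 g, lying flat on the bench (on the white ring its underside is 38 mm above the bench); origin: centre of its underside
- collar: dark steel collar lying flat: 60 mm outside, 32 mm bore, 20 mm high, about 200 g. Origin: centre of its underside, z up, +x towards its set screw, which is flush outside and stands 4.5 mm into the bore (8 mm wide): the collar slides down the shaft only with it within about 15 degrees of facing either flat, else it stops on the shaft's end. Seated on the rings its underside is 48 mm above the bench
- set_screw (a point): outer end of the collar's set screw (red ring, and a red line on the collar's top face above it), 30 mm from the collar's axis and 10 mm above its underside
- jar: amber jar with black cap, 44 mm across, 55 mm high, a bystander; origin: centre of its underside
- chip_tray: flat black chip tray with gold chips, 60 x 60 x 10 mm, a bystander; origin: centre of its underside
- screwdriver: yellow-handled screwdriver lying on the bench, 150 mm long along its x axis, a bystander; origin: underside of its middle
Things that resemble listed ones, but are neither listed nor needed, are in the scene too. Of the things that look like the collar, the middle-sized one is meant.

How it is judged:
By the outcome, as a careful person would: the job done as asked, in the order asked, and still so for the second after the job is handed in, while the arm keeps its last pose, push and grip.
It also fails if it takes over 72 s, if anything falls off the work surface, if the arm or the gripper's body presses on something with over 40 N, if the wrist force passes 120 N, or if a joint passes its speed limit or range.

### The arm

A 6-joint arm with a two-finger parallel gripper is mounted at the origin on the work surface. World frame = base frame: x ahead of the robot, y to its left, z up, the work surface at z = 0. Lengths are in m, angles in rad, forces in N, time in s.
With the tool pointing down it reaches from about 0.375 to 0.975 m from the base axis. Payload 3.8 kg.
Tool frame: the origin (TCP) lies between the finger pads; the fingertips stand 8 mm ahead of it and the grasp point (between the pads) lies 11 mm behind it; z points along the fingers, y is the line along which they close (so a half turn about z gives the same grasp; the last joint's range is limited). The gripper opens to 88 mm and grips with 3 to 60 N. Pads are 18 mm wide; open, the fingers measure 123 mm over their backs; the gripper's body (75 mm by 187 mm) begins 45 mm behind the grasp point.
Start: joints at [1.192, 0.264, 1.604, -0, 1.274, -0.037], TCP at [0.226, 0.636, 0.247] pointing down, gripper open.
Joint ranges: [-2.63, 2.63], [-0.94, 2.18], [0.31, 2.57], [-1.31, 4.45], [0, 2.66], [-2.55, 2.55]. Speed limits (rad/s): [2.57, 2.57, 3.14, 3.14, 3.14, 3.14].

### API

Orientations are given as a rotation vector (axis times angle).
In Python, from rig import * gives the robot as it stands. The module is installed in compiled form; this text tells all that it offers.
- The arm moves only by the tool move_arm, never from a script. Its argument "plan" is one flat list of numbers, 7 for each row, row after row: the turn, a rotation vector about the world's x, y, z in rad, then the shift along the world's x, y, z in mm, then the finger opening in mm, from 0 to 88.1. A call has 1 to 12 rows; each row shifts and turns the commanded pose from where the row before left it; what a row does not reach is not made up. A row lasts 1/8 s, in which the tool goes at most 62.5 mm and 10.7 degrees, less where a joint would pass 70% of its speed; a pose out of reach is approached as far as the arm can. A call with a gripper value outside its range is refused whole. The fingers move at their own pace and stop on an object; "grip_force" is the grip in N (left out, the last holds). Time passes only in rows, so rows that do not move let the fingers close. It gives the time, the measured TCP pose, the force, the opening and the grip force at its end, in the units of the state.
- sense(): the state, without advancing time (a new reading comes with each control period).
- snapshot(name): name is "scene" or "top" or "wrist"; returns a dict with "pixels" (400x640x3 uint8, red, green, blue), "range_z" (400x640 float32, m along the optical axis (not along the pixel's ray), 0 where there is no reading), "fx", "fy", "cx", "cy" (pixels), "R" (3x3) and "t" (3): a world point X has camera coordinates R X + t; the wrist camera has in their place "tool_from_camera" (4x4, takes a point from camera to tool coordinates, whose origin is the TCP and whose axes are the flange's). Camera axes: x right, y down, z forward; pixel columns grow to the right and rows downward; lengths in m; the calibration is good to about 2 mm. A picture is of the moment at which its call begins: read the wrist's pose just before it.
- sign_off(): hands the job in; it is judged then, once.
Trained networks look in the newest picture that a camera, given by its name, has taken for a name from the list of things; names that differ only in an ending like _2 or _b are one class to them, and where a whole thing is asked for, a point or a joint stands for the part that bears it (a point fixed in the world has none). Each returns a list of dicts, best first, with "p" (0 to 1); they miss things now and then, are a little off and sometimes report something else, mostly with a low value. They report only what shows in the picture. A call takes as long as a camera call. They do not tell look-alikes from the thing itself.
- look_for(camera, name): "location" ([x, y, z] in m, in world coordinates, good to about 4 mm: the middle of the surface that is visible of it).
- outline_of(camera, name): "pixels" (400x640 bool, what is visible of it).
The state is a dict: "time_s": time; "joints": joint angles; "dq": joint speeds; "effort": joint torques, N m; "tool_pos": TCP position; "orientation": TCP orientation; "wrist_force": force on the tool from outside, world axes, zero at the start; "torque": the same for the moment, N m; "width": opening from 0.0 (shut) to 1.0 (fully open); "grasp_force": force on a finger pad.
Only numpy, scipy, OpenCV 4.12 (cv2) and the standard library are available. Lean on these libraries where they do the work, as an engineer would, in place of code of your own. Each camera call takes 0.05 s, during which the arm holds its last target. There are 200 camera calls.

## Working session

There is one attempt and no reset: what is moved stays moved. The work goes in short steps, Python scripts to look and compute and a tool call to move; the robot and the scene stay as the last step left them, time stands still between calls to the robot, and variables do not carry over. Pictures are saved under pics/ and viewed, at most 10 in all, crops included, and the job is handed in when it is done.

Besides the shell and the picture viewer there is one more tool, called after "Request:" by a JSON object that holds its "fn" and its "kwargs", one argument or row to a line. move_arm: Moves the arm, as the interface text tells. Its arguments: {"type":"object","properties":{"plan":{"type":"array","items":{"type":"number"}},"grip_force":{"type":"number"}},"required":["plan"]}

```bash
mkdir -p pics; cat > h.py <<'E'
from rig import *
import numpy as np, cv2
def save(s,n,crop=None,k=1):
    p=s["pixels"][:,:,::-1]
    if crop: p=p[crop[1]:crop[3],crop[0]:crop[2]]
    if k!=1: p=cv2.resize(p,None,fx=k,fy=k,interpolation=cv2.INTER_CUBIC)
    cv2.imwrite(f"pics/{n}.png",p)
def cloud(s):
    z=s["range_z"]; v,u=np.mgrid[0:400,0:640]
    c=np.stack([(u-s["cx"])/s["fx"]*z,(v-s["cy"])/s["fy"]*z,z],-1)
    if "R" in s: return (c-np.array(s["t"]))@np.array(s["R"])
    T=np.array(s["tool_from_camera"]); c=c@T[:3,:3].T+T[:3,3]
    st=s["st"]; return c@cv2.Rodrigues(np.array(st["orientation"],float))[0].T+np.array(st["tool_pos"])
def wrist():
    st=sense(); s=snapshot("wrist"); s["st"]=st; return s
E
python3 - <<'E'
from h import *
st=sense(); print(st)
for c in ["top","scene"]:
    s=snapshot(c); save(s,c)
    for n in ["fixture","shaft_top","driver_tip","white_ring","brass_ring","collar","set_screw","jar","chip_tray","screwdriver"]:
        print(c,n,[(np.round(d["location"],3).tolist(),round(d["p"],2)) for d in look_for(c,n)])
E
```

```text
{'time_s': 0.0, 'joints': array([ 1.19210124e+00,  2.64720756e-01,  1.60535632e+00, -2.28131978e-05,
        1.27366808e+00, -3.69010739e-02]), 'dq': array([-0.00142957, -0.0006991 , -0.00068513, -0.00015713, -0.00029892,
        0.00023102]), 'effort': array([-2.57257503e-03, -5.02095938e+01, -3.56880033e+01,  7.27813714e-02,
        2.91203451e-02, -1.54666754e-04]), 'tool_pos': array([0.22600383, 0.6353217 , 0.24541934]), 'orientation': array([-0.53419665, -3.09541134,  0.00331504]), 'wrist_force': array([-0.23050631,  0.2670071 , -1.17354134]), 'torque': array([-0.0089344 ,  0.05927144, -0.01203051]), 'grasp_force': 0.0, 'width': 1.0024229885180398}
top fixture [([0.565, -0.022, 0.023], 0.57)]
top shaft_top [([0.564, -0.026, 0.02], 0.77)]
top driver_tip [([0.565, -0.024, 0.021], 0.91)]
top white_ring [([0.55, -0.016, 0.041], 0.51)]
top brass_ring [([0.63, 0.242, 0.01], 0.67), ([0.563, -0.026, 0.02], 0.43)]
top collar [([0.733, -0.244, 0.026], 0.74), ([0.622, -0.272, 0.022], 0.6), ([0.518, -0.331, 0.017], 0.56)]
top set_screw [([0.518, -0.328, 0.01], 0.69), ([0.734, -0.24, 0.032],
[... 167 characters left out ...]
iver [([0.462, -0.247, 0.023], 0.88)]
scene fixture [([0.586, -0.02, 0.023], 0.65), ([0.461, 0.22, 0.044], 0.23)]
scene shaft_top [([0.584, -0.017, 0.018], 0.59)]
scene driver_tip [([0.586, -0.023, 0.017], 0.69)]
scene white_ring [([0.557, -0.004, 0.037], 0.56)]
scene brass_ring [([0.631, 0.237, 0.008], 0.77)]
scene collar [([0.736, -0.24, 0.026], 0.92), ([0.525, -0.327, 0.018], 0.8), ([0.622, -0.274, 0.016], 0.68)]
scene set_screw [([0.74, -0.236, 0.026], 0.83), ([0.622, -0.276, 0.021], 0.73), ([0.527, -0.332, 0.016], 0.7), ([0.584, -0.022, 0.023], 0.19)]
scene jar [([0.461, 0.218, 0.044], 0.71)]
scene chip_tray [([0.397, 0.033, 0.012], 0.9)]
scene screwdriver [([0.47, -0.245, 0.017], 0.8)]
```

View pics/top.png

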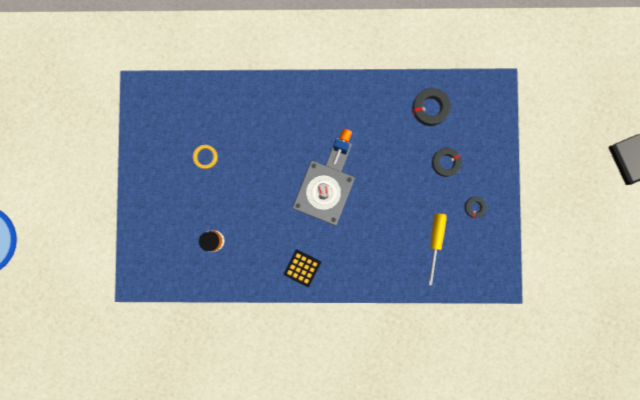

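View pics/scene.png

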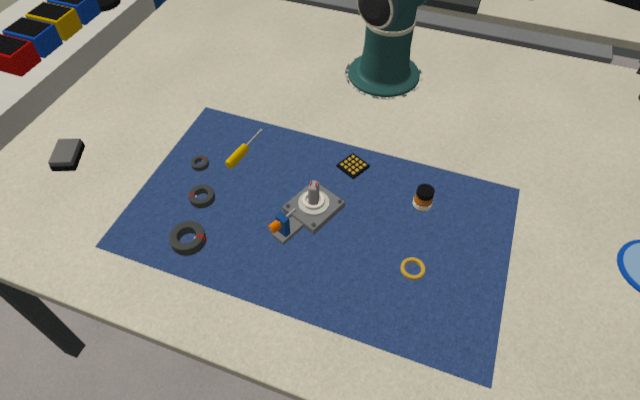

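```bash
python3 - <<'E'
from h import *
s=snapshot("top"); P=cloud(s)
for n in ["collar","brass_ring","white_ring"]:
    for d in outline_of("top",n):
        m=d["pixels"]; q=P[m]; z=np.percentile(q[:,2],90); t=q[abs(q[:,2]-z)<.004]
        c,r=cv2.minEnclosingCircle(t[:,:2].astype(np.float32)); 
        v,u=np.nonzero(m); print(n,round(d["p"],2),"px",u.mean().round(),v.mean().round(),"ztop",z.round(4),"circ",np.round(c,4),round(r,4),"bbox",t.min(0).round(4),t.max(0).round(4))
# shaft top & red marks
q=(P[...,2]>.083)&(P[...,2]<.097)&(abs(P[...,0]-.56)<.1)&(abs(P[...,1])<.1)
print("shaft",P[q].mean(0),q.sum(),P[q].min(0),P[q].max(0))
hsv=cv2.cvtColor(s["pixels"],cv2.COLOR_RGB2HSV)
red=((hsv[...,0]<6)|(hsv[...,0]>174))&(hsv[...,1]>130)&(hsv[...,2]>70)
n,l,st,ce=cv2.connectedComponentsWithStats(red.astype(np.uint8))
for i in range(1,n):
    if st[i,4]>2: print("red",ce[i].round(1),st[i,4],np.median(P[l==i],0).round(4))
E
```

```text
collar 0.98 px 430.0 106.0 ztop 0.0274 circ [ 0.7324 -0.2406] 0.0391 bbox [ 0.6946 -0.2777  0.0234] [ 0.7699 -0.2019  0.0311]
collar 0.96 px 446.0 162.0 ztop 0.0216 circ [ 0.6158 -0.2709] 0.0298 bbox [ 0.5866 -0.3005  0.0176] [ 0.6437 -0.243   0.0248]
collar 0.52 px 475.0 207.0 ztop 0.0166 circ [ 0.5212 -0.3311] 0.0221 bbox [ 0.5013 -0.352   0.0126] [ 0.5411 -0.31    0.0196]
brass_ring 0.64 px 204.0 157.0 ztop 0.0116 circ [0.6282 0.2403] 0.0255 bbox [0.603  0.2159 0.0077] [0.6526 0.2657 0.0146]
white_ring 0.74 px 324.0 195.0 ztop 0.0395 circ [ 0.5494 -0.0135] 0.0252 bbox [ 0.5253 -0.0386  0.0355] [0.5729 0.0109 0.0426]
shaft [ 0.55060946 -0.0128312   0.08842735] 139 [ 0.5369754 -0.0222722  0.0832262] [ 0.56488198 -0.00255143  0.09472881]
red [416.8 109.5] 34 [ 0.725  -0.2095  0.0245]
red [456.5 156.4] 17 [ 0.6267 -0.2927  0.0191]
red [319.7 190.5] 6 [ 0.5497 -0.0085  0.0887]
red [326. 191.] 3 [ 0.5486 -0.0203  0.0906]
red [473.4 214.8] 9 [ 0.5035 -0.3278  0.0139]
```

The top view shows three look-alikes for the collar: large (430,106, 78 mm), middle (446,162, 60 mm) and small (475,207, 44 mm). I'm choosing the middle one. The only brass ring is at (205,157), the white ring on the shaft is at (323,191), and the driver is at (345,135).

```bash
python3 - <<'E'
from h import *
s=snapshot("top"); save(s,"crop",(270,80,500,250),3)
E
```

```text
(no output)
```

View pics/crop.png

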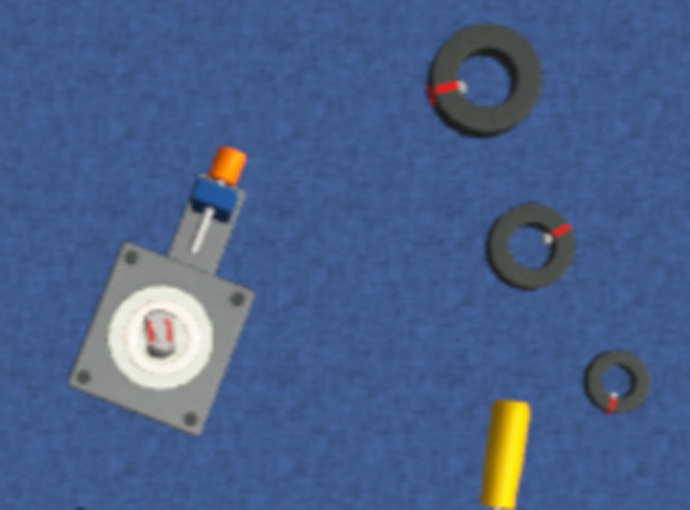

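Request:
{"fn": "move_arm", "kwargs": {
  "plan": [0,0,0,40.2,-39.5,-9,80,0,0,0,40.2,-39.5,-9,80,0,0,0,40.2,-39.5,-9,80,0,0,0,40.2,-39.5,-9,80,0,0,0,40.2,-39.5,-9,80,0,0,0,40.2,-39.5,-9,80,0,0,0,40.2,-39.5,-9,80,0,0,0,40.2,-39.5,-9,80,0,0,0,40.2,-39.5,-9,80,0,0,0,40.2,-39.5,-9,80,0,0,0,0,0,0,80]
}}

```text
time_s: 2.72
tool_pos: [0.6303, 0.2375, 0.1557]
orientation: [-0.542, -3.094, 0.002]
wrist_force: [-0.6, 0.4, -0.2]
width: 0.912
grasp_force: 0.0
```

The close crop shows the middle collar at crop (530,247) with its red screw to the upper right. The shaft's red lines run roughly along world x, so its flats face roughly ±y, and the driver points at about −22°. Next I check the brass ring with the wrist camera.

```bash
cat >> h.py <<'E'
def ring(s,name,zlo,zhi,c0,w=.05):
    P=cloud(s); m=(P[...,2]>zlo)&(P[...,2]<zhi)&(abs(P[...,0]-c0[0])<w)&(abs(P[...,1]-c0[1])<w)&(s["range_z"]>0)
    q=P[m][:,:2].astype(np.float32); c,r=cv2.minEnclosingCircle(q); return np.round(c,4),round(r,4),len(q),np.round((q.min(0)+q.max(0))/2,4)
E
python3 - <<'E'
from h import *
s=wrist(); save(s,"w1"); P=cloud(s)
print(look_for("wrist","brass_ring")[:2])
for d in outline_of("wrist","brass_ring")[:1]:
    q=P[d["pixels"]]; print(np.percentile(q[:,2],[5,50,95]),q.min(0),q.max(0))
    t=q[q[:,2]>.006][:,:2].astype(np.float32); print(cv2.minEnclosingCircle(t))
E
```

```text
[{'location': [0.6271, 0.2399, 0.0097], 'p': 0.7}]
[0.00037097 0.00885929 0.01018001] [ 0.56758132  0.21276828 -0.00173948] [0.65793953 0.26652298 0.29291365]
((0.610443115234375, 0.24495035409927368), 0.04576049745082855)
```

View pics/w1.png

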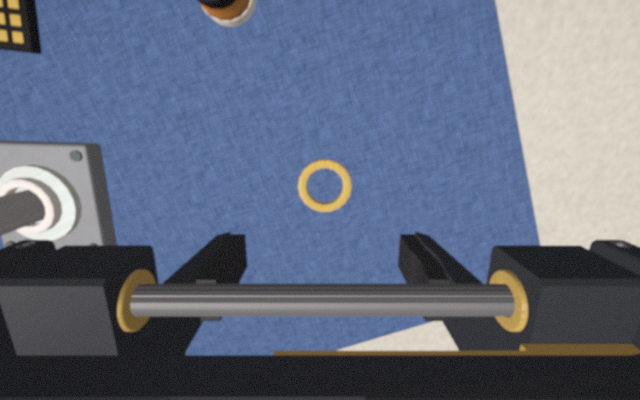

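The wrist view shows the brass ring at (325,186), centred between the fingers.

```bash
python3 - <<'E'
from h import *
s=wrist(); print(s["st"]["tool_pos"],ring(s,"b",.006,.014,(.628,.24),.04))
E
```

```text
[0.62783933 0.24126495 0.15668038] (array([0.6304, 0.24  ]), 0.0259, 1119, array([0.6305, 0.2398], dtype=float32))
```

Request:
{"fn": "move_arm", "kwargs": {
  "plan": [0,0,0,1.5,-0.5,-45,80,0,0,0,0,0,-45,80,0,0,0,0,0,-35,80,0,0,0,0,0,-16,80,0,0,0,0,0,-5,80,0,0,0,0,0,0,80,0,0,0,0,0,0,45,0,0,0,0,0,0,45,0,0,0,0,0,0,45,0,0,0,0,0,0,45],
  "grip_force": 25
}}

```text
time_s: 4.18
tool_pos: [0.6302, 0.2404, 0.0115]
orientation: [0.534, 3.095, 0.0]
wrist_force: [-0.3, -0.9, 3.9]
width: 0.571
grasp_force: 25.0
```

Request:
{"fn": "move_arm", "kwargs": {
  "plan": [0,0,0,0,0,25,45,0,0,0,0,0,50,45,0,0,0,0,-20,50,45,0,0,0,1,-50,33,45,0,0,0,1,-55,0,45,0,0,0,1,-55,0,45,0,0,0,1,-55,0,45,0,0,0,1,-49,0,45,0,0,0,0,0,0,45,0,0,0,0,0,0,45]
}}

```text
time_s: 5.42
tool_pos: [0.6344, -0.0433, 0.1683]
orientation: [-0.536, -3.095, -0.001]
wrist_force: [-0.3, 0.1, -0.3]
width: 0.575
grasp_force: 25.0
```

```bash
python3 - <<'E'
from h import *
s=wrist(); save(s,"w2"); P=cloud(s); print(s["st"]["tool_pos"],s["st"]["width"])
for n in ["shaft_top","white_ring","driver_tip","brass_ring"]: print(n,[(np.round(d["location"],4).tolist(),round(d["p"],2)) for d in look_for("wrist",n)])
c=(.55,-.013)
print("white",ring(s,"",.035,.042,c,.035)); print("plate",ring(s,"",.025,.031,c,.045)); print("shafttop",ring(s,"",.086,.095,c,.03))
q=P[(P[...,2]>.053)&(P[...,2]<.066)&(np.hypot(P[...,0]-c[0],P[...,1]-c[1])>.04)&(np.hypot(P[...,0]-c[0],P[...,1]-c[1])<.085)]
print("driver",len(q),q.mean(0) if len(q) else 0)
hsv=cv2.cvtColor(s["pixels"],cv2.COLOR_RGB2HSV)
red=((hsv[...,0]<6)|(hsv[...,0]>174))&(hsv[...,1]>120)&(hsv[...,2]>60)
n,l,st,ce=cv2.connectedComponentsWithStats(red.astype(np.uint8))
for i in range(1,n):
    if st[i,4]>15:
        v,u=np.nonzero(l==i); Q=P[l==i]; Q=Q[abs(Q[:,2]-.09)<.008]
        if len(Q)>5:
            f=cv2.fitLine(Q[:,:2].astype(np.float32),cv2.DIST_L2,0,.01,.01).ravel(); print("red",ce[i].round(),len(Q),Q.mean(0).round(4),"ang",np.degrees(np.arctan2(f[1],f[0])).round(1))
E
```

```text
[ 0.63442368 -0.04333317  0.16828059] 0.5746613029599805
shaft_top [([0.5603, -0.0182, 0.0162], 0.72)]
white_ring [([0.5585, -0.0159, 0.0368], 0.8)]
driver_tip [([0.5608, -0.0253, 0.0183], 0.92)]
brass_ring [([0.6274, -0.0413, 0.1659], 0.61)]
white (array([ 0.5519, -0.0145]), 0.0259, 1444, array([ 0.552 , -0.0145], dtype=float32))
plate (array([ 0.5529, -0.0137]), 0.036, 2841, array([ 0.5528, -0.014 ], dtype=float32))
shafttop (array([ 0.5527, -0.0132]), 0.0141, 1049, array([ 0.5528, -0.014 ], dtype=float32))
driver 196 [ 0.61836402 -0.03970265  0.05948561]
red [331.  81.] 61 [ 0.5526 -0.0079  0.0896] ang 7.1
red [314.  88.] 44 [ 0.553  -0.02    0.0898] ang 5.7
```

View pics/w2.png

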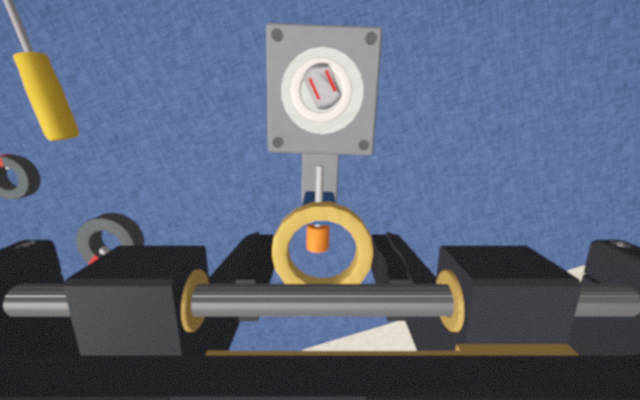

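The wrist view shows the held brass ring at (322,245), the shaft end with red lines at (323,87), and the driver directly below it in the picture. A quick check of where the ring sits in the hand:

```bash
python3 - <<'E'
from h import *
s=wrist(); P=cloud(s); hsv=cv2.cvtColor(s["pixels"],cv2.COLOR_RGB2HSV)
m=(hsv[...,0]>14)&(hsv[...,0]<32)&(hsv[...,1]>90)&(P[...,2]>.15)&(P[...,2]<.185)
m[290:]=0; q=P[m]; print(len(q),np.percentile(q[:,2],[5,50,95]))
T=cv2.Rodrigues(s["st"]["orientation"])[0]; q=(q-s["st"]["tool_pos"])@T; print(cv2.minEnclosingCircle(q[:,:2].astype(np.float32)),q.min(0),q.max(0))
t=q[abs(q[:,2]-np.median(q[:,2]))<.002][:,:2]
A=np.c_[2*t,np.ones(len(t))]; x=np.linalg.lstsq(A,(t**2).sum(1),rcond=None)[0]; print("fit c",x[:2],"tool xy->world",(T[:2,:2]@x[:2]))
E
```

```text
3781 [0.16107353 0.1660018  0.16717704]
((-1.0495539754629135e-05, -0.0022856872528791428), 0.029293078929185867) [-0.01934379 -0.03037087 -0.00560127] [0.02530661 0.02594925 0.010756  ]
fit c [0.00067131 0.00031712] tool xy->world [-0.00052714  0.00052283]
```

Request:
{"fn": "move_arm", "kwargs": {
  "plan": [0,0,0,-40.5,14.5,0,45,0,0,0,-40.6,14.5,0,45,0,0,0,0,0,0,45,0,0,0,0,0,-30,45,0,0,0,0,0,-30,45,0,0,0,0,0,-8,45,0,0,0,0,0,-6,45,0,0,0,0,0,0,45]
}}

```text
time_s: 6.72
tool_pos: [0.5544, -0.0146, 0.0953]
orientation: [0.534, 3.095, 0.0]
wrist_force: [-0.4, -0.3, -0.6]
width: 0.574
grasp_force: 25.0
```

Request:
{"fn": "move_arm", "kwargs": {
  "plan": [0,0,0,-0.7,0,-20,45,0,0,0,0,0,-15,45,0,0,0,0,0,-8,45,0,0,0,0,0,0,45,0,0,0,0,0,0,62,0,0,0,0,0,0,62,0,0,0,0,0,0,62,0,0,0.1513,0,0,15,62,0,0,0.1513,0,0,0,62,0,0,0.1513,0,0,0,62,0,0,0,0,0,0,62]
}}

```text
time_s: 8.1
tool_pos: [0.5529, -0.0145, 0.0667]
orientation: [-0.173, 3.137, 0.0]
wrist_force: [-1.1, 0.3, -0.7]
width: 0.703
grasp_force: 0.0
```

```bash
python3 - <<'E'
from h import *
s=snapshot("top"); P=cloud(s)
s=snapshot("scene"); save(s,"s2",(250,140,410,260),5)
E
```

```text
(no output)
```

View pics/s2.png

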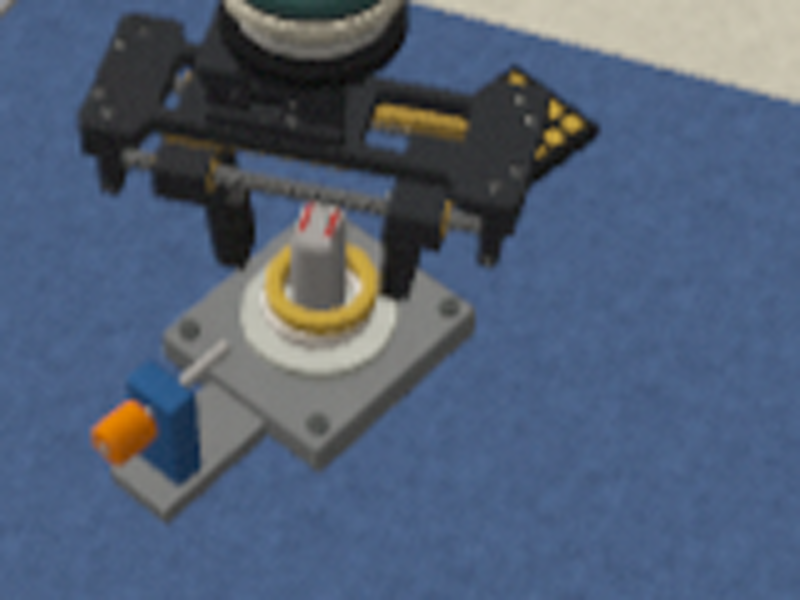

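The brass ring lies flat on the white one at crop (322,285), and the fingers straddle the shaft with their tips above the ring. Pinching now.

Request:
{"fn": "move_arm", "kwargs": {
  "plan": [0,0,0,0,0.5,0,10,0,0,0,0,0,0,10,0,0,0,0,0,0,10,0,0,0,0,0,0,10,0,0,0,0,0,0,10,0,0,0,0,0,0,10],
  "grip_force": 30
}}

```text
time_s: 8.95
tool_pos: [0.5529, -0.0138, 0.0667]
orientation: [0.176, -3.137, -0.001]
wrist_force: [-0.4, 1.3, 0.4]
width: 0.224
grasp_force: 30.0
```

Pinched at 19.7 mm, so the fingers are on the flats. The sixth joint would pass its range going +62°, so I turn −118°.

Request:
{"fn": "move_arm", "kwargs": {
  "plan": [0,0,-0.1716,0,0,0,10,0,0,-0.1716,0,0,0,10,0,0,-0.1716,0,0,0,10,0,0,-0.1716,0,0,0,10,0,0,-0.1716,0,0,0,10,0,0,-0.1716,0,0,0,10,0,0,-0.1716,0,0,0,10,0,0,-0.1716,0,0,0,10,0,0,-0.1716,0,0,0,10,0,0,-0.1716,0,0,0,10,0,0,-0.1716,0,0,0,10,0,0,-0.1716,0,0,0,10]
}}

```text
time_s: 10.45
tool_pos: [0.551, -0.0152, 0.0667]
orientation: [-2.601, -1.76, 0.007]
wrist_force: [-6.0, -3.4, 5.5]
width: 0.224
grasp_force: 30.0
```

Request:
{"fn": "move_arm", "kwargs": {
  "plan": [0,0,0,0,0,0,10,0,0,0,0,0,0,10]
}}

```text
time_s: 10.7
tool_pos: [0.551, -0.0152, 0.0667]
orientation: [-2.597, -1.767, 0.007]
wrist_force: [-6.3, -4.4, 5.5]
width: 0.223
grasp_force: 30.0
```

Request:
{"fn": "move_arm", "kwargs": {
  "plan": [0,0,0,0,0,0,50,0,0,0,0,0,0,50,0,0,0,0,0,45,50,0,0,0,0,0,58,50,0,0,0,-16,-42,0,80,0,0,0,-17,-42,0,80,0,0,0,0,0,0,80,0,0,0,0,0,0,80]
}}

```text
time_s: 11.7
tool_pos: [0.5202, -0.0978, 0.1697]
orientation: [-2.598, -1.766, -0.001]
wrist_force: [0.8, 1.2, -0.7]
width: 0.906
grasp_force: 0.0
```

```bash
cat > look.py <<'E'
from h import *
s=wrist(); save(s,"w3"); P=cloud(s); print(s["st"]["tool_pos"],s["st"]["width"])
c=(.552,-.0138)
R=np.hypot(P[...,0]-c[0],P[...,1]-c[1])
print("brass",ring(s,"",.044,.052,c,.035)); print("plate",ring(s,"",.025,.031,c,.045)); print("shafttop",ring(s,"",.086,.095,c,.03))
hsv=cv2.cvtColor(s["pixels"],cv2.COLOR_RGB2HSV)
q=P[(P[...,2]>.05)&(P[...,2]<.07)&(R>.055)&(R<.1)&(hsv[...,1]<60)]
if len(q):
    f=cv2.fitLine(q[:,:2].astype(np.float32),cv2.DIST_HUBER,0,.001,.001).ravel(); print("driver",len(q),q.mean(0),"fit ang",np.degrees(np.arctan2(f[1],f[0])),"from axis",np.degrees(np.arctan2(q[:,1].mean()-c[1],q[:,0].mean()-c[0])))
q=P[(P[...,2]>.017)&(P[...,2]<.024)&(R>.037)&(R<.078)&(hsv[...,1]<60)][:,:2]
print("block",len(q),cv2.minAreaRect((q*1000).astype(np.float32)))
red=((hsv[...,0]<6)|(hsv[...,0]>174))&(hsv[...,1]>120)&(hsv[...,2]>60)
n,l,st,ce=cv2.connectedComponentsWithStats(red.astype(np.uint8))
for i in range(1,n):
    Q=P[l==i]; Q=Q[abs(Q[:,2]-.09)<.008]
    if len(Q)>15:
        f=cv2.fitLine(Q[:,:2].astype(np.float32),cv2.DIST_L2,0,.001,.001).ravel(); print("red",ce[i].round(),len(Q),Q.mean(0).round(4),"ang",np.degrees(np.arctan2(f[1],f[0])).round(1))
E
python3 look.py
```

```text
[ 0.52022141 -0.09781965  0.16969956] 0.9059745234856325
brass (array([ 0.5543, -0.0131]), 0.0259, 1670, array([ 0.5542, -0.0132], dtype=float32))
plate (array([ 0.553 , -0.0141]), 0.036, 2454, array([ 0.5532, -0.0143], dtype=float32))
shafttop (array([ 0.5528, -0.0141]), 0.014, 1031, array([ 0.5532, -0.0143], dtype=float32))
driver 358 [ 0.6236818  -0.04223898  0.05943138] fit ang -23.032158 from axis -21.64016804753182
block 8337 ((552.9017944335938, -14.260604858398438), (98.8377456665039, 109.50302124023438), 68.44269561767578)
red [310.  81.] 53 [ 0.5474 -0.011   0.0896] ang 70.0
red [328.  82.] 51 [ 0.5583 -0.0164  0.0897] ang 69.0
```

View pics/w3.png

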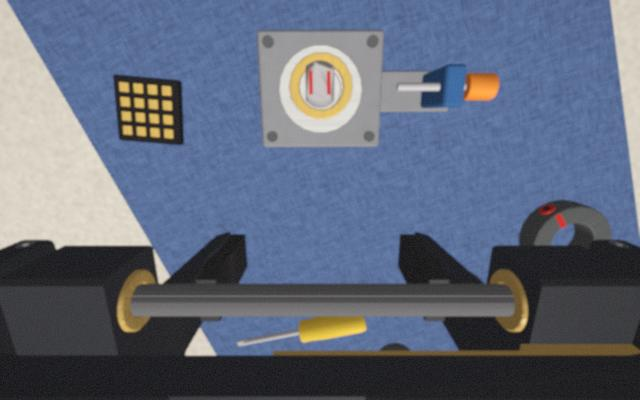

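The wrist view shows the brass ring at (322,85), flat and centred. The red lines at 69.5° are parallel to the flats, so one flat faces the driver (−21.6°) to within about 1°. Next, the middle collar.

Request:
{"fn": "move_arm", "kwargs": {
  "plan": [0,0,0.1693,19.4,-34.6,0,76,0,0,0.1693,19.4,-34.6,0,76,0,0,0.1693,19.4,-34.6,0,76,0,0,0.1693,19.4,-34.6,-10,76,0,0,0.1693,19.4,-34.6,-10,76,0,0,0,0,0,0,76,0,0,0,0,0,0,76]
}}

```text
time_s: 12.62
tool_pos: [0.6171, -0.2697, 0.149]
orientation: [-1.643, -2.676, -0.001]
wrist_force: [0.0, -0.3, -0.7]
width: 0.863
grasp_force: 0.0
```

```bash
cat > lc.py <<'E'
from h import *
s=wrist(); save(s,"w4"); P=cloud(s); st=s["st"]; print(st["tool_pos"],st["width"])
R=cv2.Rodrigues(st["orientation"])[0]; print("yaw y",np.degrees(np.arctan2(R[1,1],R[0,1])))
c0=(.616,-.271)
c,r,n,b=ring(s,"",.016,.024,c0,.036); print("collar",c,r,n,b)
hsv=cv2.cvtColor(s["pixels"],cv2.COLOR_RGB2HSV)
red=((hsv[...,0]<6)|(hsv[...,0]>174))&(hsv[...,1]>120)&(hsv[...,2]>60)&(np.hypot(P[...,0]-c[0],P[...,1]-c[1])<.036)
for nm,m in [("line",red&(abs(P[...,2]-.02)<.003)),("all",red)]:
    Q=P[m]
    if len(Q)>3: d=Q.mean(0)[:2]-c; print(nm,len(Q),Q.mean(0).round(4),"dir",np.degrees(np.arctan2(d[1],d[0])).round(1),cv2.fitLine(Q[:,:2].astype(np.float32),cv2.DIST_L2,0,.001,.001).ravel().round(3))
E
python3 lc.py
```

```text
[ 0.61708831 -0.26967423  0.14904393] 0.8634755168916879
yaw y 26.911626888787865
collar [ 0.6176 -0.2731] 0.0299 2303 [ 0.6175 -0.2731]
line 62 [ 0.6278 -0.2929  0.0194] dir -62.8 [ 0.462 -0.887  0.628 -0.293]
all 62 [ 0.6278 -0.2929  0.0194] dir -62.8 [ 0.462 -0.887  0.628 -0.293]
```

View pics/w4.png

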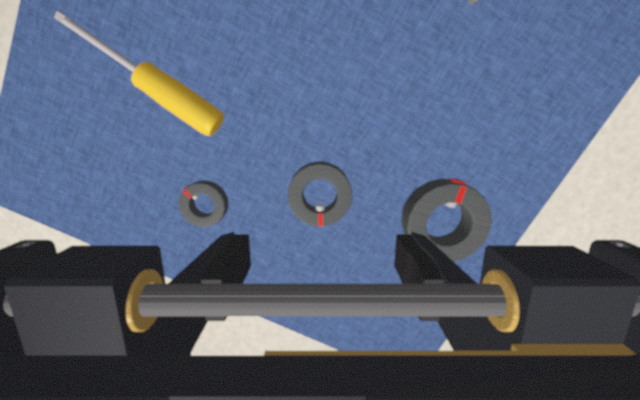

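The wrist view shows the middle collar at (320,195) between the fingers, with its red line at (320,218) square to the closing line. The small look-alike at (203,203) and the large one at (447,220) are clear of the fingers.

Request:
{"fn": "move_arm", "kwargs": {
  "plan": [0,0,0,0,-3,-45,76,0,0,0,0,0,-45,76,0,0,0,0,0,-30,76,0,0,0,0,0,-13,76,0,0,0,0,0,-5,76,0,0,0,0,0,0,50,0,0,0,0,0,0,50,0,0,0,0,0,0,50,0,0,0,0,0,0,50],
  "grip_force": 40
}}

```text
time_s: 13.8
tool_pos: [0.618, -0.2745, 0.0134]
orientation: [1.642, 2.676, 0.001]
wrist_force: [-1.2, 0.6, 6.0]
width: 0.677
grasp_force: 40.0
```

Request:
{"fn": "move_arm", "kwargs": {
  "plan": [0,0,0,0,0,25,50,0,0,0,0,0,50,50,0,0,0,0,0,50,50,0,0,0.1445,3.6,45.4,32,50,0,0,0.1445,3.6,45.4,0,50,0,0,0.1445,3.6,45.4,0,50,0,0,0.1445,3.6,45.4,0,50,0,0,0.1445,3.6,45.4,0,50,0,0,0,0,0,0,50,0,0,0,0,0,0,50]
}}

```text
time_s: 15.05
tool_pos: [0.6346, -0.0472, 0.1682]
orientation: [-0.591, -3.085, 0.001]
wrist_force: [0.3, -0.6, -2.0]
width: 0.677
grasp_force: 40.0
```

```bash
cat > lh.py <<'E'
from h import *
s=wrist(); save(s,"w5"); P=cloud(s); st=s["st"]; print(st["tool_pos"],st["width"])
R=cv2.Rodrigues(st["orientation"])[0]; print("yaw y",np.degrees(np.arctan2(R[1,1],R[0,1])))
hsv=cv2.cvtColor(s["pixels"],cv2.COLOR_RGB2HSV)
red=((hsv[...,0]<6)|(hsv[...,0]>174))&(hsv[...,1]>120)&(hsv[...,2]>60)
zt=st["tool_pos"][2]
m=red&(abs(P[...,2]-zt)<.02); Q=P[m]; print("red",len(Q),Q.mean(0),Q[:,2].min(),Q[:,2].max())
zc=np.median(Q[:,2]); f=cv2.fitLine(Q[:,:2].astype(np.float32),cv2.DIST_L2,0,.001,.001).ravel(); print("line ang",np.degrees(np.arctan2(f[1],f[0])))
t=P[(abs(P[...,2]-zc)<.003)&(np.hypot(P[...,0]-st["tool_pos"][0],P[...,1]-st["tool_pos"][1])<.034)&(np.arange(400)[:,None]<290)][:,:2]
rel=(t-st["tool_pos"][:2]); yy=rel@R[:2,1]; t=t[abs(yy)<.027]
r=np.hypot(*(t-t.mean(0)).T); print(len(t),"mean/circ",t.mean(0),cv2.minEnclosingCircle(t.astype(np.float32)))
E
python3 lh.py; python3 look.py
```

```text
[ 0.63455897 -0.04724427  0.1682022 ] 0.6770241042819082
yaw y 68.32367178240465
[ 0.63463793 -0.047855    0.16828152] 0.6736915295083369
brass (array([ 0.5538, -0.013 ]), 0.0259, 1674, array([ 0.5539, -0.0128], dtype=float32))
plate (array([ 0.5527, -0.0139]), 0.036, 2506, array([ 0.5527, -0.014 ], dtype=float32))
shafttop (array([ 0.5523, -0.0139]), 0.014, 1039, array([ 0.5528, -0.014 ], dtype=float32))
driver 189 [ 0.61830581 -0.03945032  0.0594658 ] fit ang -21.02535 from axis -21.14890069055348
block 8412 ((552.5833129882812, -14.082717895507812), (98.93302154541016, 109.199462890625), 68.49466705322266)
red [324.  72.] 61 [ 0.5473 -0.0118  0.0898] ang 68.2
red [324.  91.] 57 [ 0.5584 -0.0162  0.0897] ang 68.9lh.py:7: RuntimeWarning: Mean of empty slice.
  m=red&(abs(P[...,2]-zt)<.02); Q=P[m]; print("red",len(Q),Q.mean(0),Q[:,2].min(),Q[:,2].max())
  ret = um.true_divide(
Traceback (most recent call last):
  File "lh.py", line 7, in <module>
    m=red&(abs(P[...,2]-zt)<.02); Q=P[m]; print("red",len(Q),Q.mean(0),Q[:,2].min(),Q[:,2].max())
                                                                       ~~~~~~~~~~^^
ValueError: zero-size array to reduction operation minimum which has no identity
```

View pics/w5.png

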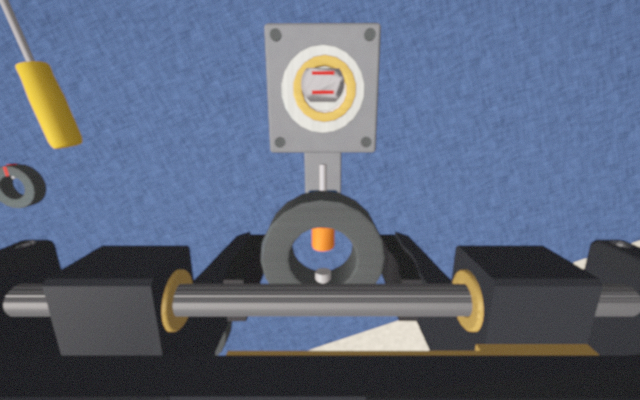

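The wrist view shows the collar held at (322,240) with the screw's inner end at (322,276), in line with the shaft (324,82) and driver (322,180). The bore clearance is only 1 mm, so I measure the collar's centre in the hand.

```bash
cat > lh.py <<'E'
from h import *
def fit(t):
    A=np.c_[2*t,np.ones(len(t))]; x=np.linalg.lstsq(A,(t**2).sum(1),rcond=None)[0]; return x[:2],np.sqrt(x[2]+x[:2]@x[:2])
for k in range(2):
    s=wrist(); P=cloud(s); st=s["st"]; p=st["tool_pos"]; R=cv2.Rodrigues(st["orientation"])[0]
    T=(P-p)@R; m=(np.hypot(T[...,0],T[...,1])<.036)&(abs(T[...,2])<.03)&(np.arange(400)[:,None]<284)&(abs(T[...,1])<.0275)
    q=T[m]; h,e=np.histogram(q[:,2],30,(-.03,.03)); zt=e[h.argmax()]+.001; q=q[abs(q[:,2]-zt)<.003]
    a=np.degrees(np.arctan2(q[:,1],q[:,0])); r=np.hypot(q[:,0],q[:,1]); I=[];O=[]
    for b in range(-180,180,4):
        j=np.nonzero((a>=b)&(a<b+4))[0]
        if len(j)>8:
            i=j[r[j].argmin()]; o=j[r[j].argmax()]
            if r[i]<.02: I.append(q[i,:2])
            if r[o]>.027: O.append(q[o,:2])
    print("pos",p,"ztop tool",zt,len(q)); 
    for n,z in(("in",I),("out",O)):
        if len(z)>4: c,rr=fit(np.array(z)); print(n,len(z),"tool",c.round(4),"r",rr.round(4),"world",(R[:2,:2]@c).round(4))
E
python3 lh.py
```

```text
pos [ 0.63471552 -0.0482165   0.16840607] ztop tool -0.004999999999999998 5805
in 71 tool [0.001  0.0005] r 0.0158 world [-0.0007  0.0009]
out 60 tool [0.002  0.0002] r 0.0286 world [-0.0018  0.0009]
pos [ 0.63474897 -0.04831294  0.1684652 ] ztop tool -0.004999999999999998 5809
in 71 tool [0.001  0.0005] r 0.0159 world [-0.0008  0.0009]
out 59 tool [0.002  0.0002] r 0.0286 world [-0.0018  0.0009]
```

Request:
{"fn": "move_arm", "kwargs": {
  "plan": [0,0,0,-40.9,16.9,0,50,0,0,0,-40.9,16.8,0,50,0,0,0,0,0,-30,50,0,0,0,0,0,-24,50,0,0,0,0,0,0,50,0,0,0,0,0,0,50]
}}

```text
time_s: 16.0
tool_pos: [0.5539, -0.014, 0.1156]
orientation: [0.592, 3.084, 0.0]
wrist_force: [0.2, -0.2, -1.9]
width: 0.675
grasp_force: 40.0
```

```bash
python3 - <<'E'
from h import *
for i in range(4):
    a=sense(); print(a["tool_pos"].round(4),a["wrist_force"].round(1),a["torque"].round(2)); s=wrist()
E
```

```text
[ 0.5539 -0.014   0.1156] [ 0.2 -0.2 -1.9] [-0.  0. -0.]
[ 0.5543 -0.0139  0.116 ] [-0.3  0.7 -2.7] [-0.01  0.03 -0.04]
[ 0.5544 -0.0138  0.1161] [-0.8 -0.1 -0.8] [-0.04 -0.07  0.02]
[ 0.5543 -0.0137  0.1161] [-0.6 -0.3 -2.4] [ 0.04 -0.03  0.04]
```

Request:
{"fn": "move_arm", "kwargs": {
  "plan": [0,0,0,-1.3,-0.8,-8,50,0,0,0,0,0,-5,50,0,0,0,0,0,-3,50,0,0,0,0,0,-3,50,0,0,0,0,0,0,50]
}}

```text
time_s: 16.82
tool_pos: [0.5517, -0.0141, 0.0954]
orientation: [-0.59, -3.085, 0.0]
wrist_force: [0.9, -0.3, -1.8]
width: 0.675
grasp_force: 40.0
```

Request:
{"fn": "move_arm", "kwargs": {
  "plan": [0,0,0,0,0,-4,50,0,0,0,0,0,-4,50,0,0,0,0,0,-4,50,0,0,0,0,0,-4,50,0,0,0,0,0,0,50]
}}

```text
time_s: 17.45
tool_pos: [0.5518, -0.0142, 0.0793]
orientation: [-0.59, -3.085, 0.0]
wrist_force: [0.9, -0.4, -2.7]
width: 0.676
grasp_force: 40.0
```

Sliding freely. Continuing down to just above the seat.

Request:
{"fn": "move_arm", "kwargs": {
  "plan": [0,0,0,0,0,-5,50,0,0,0,0,0,-5,50,0,0,0,0,0,-4,50,0,0,0,0,0,-2,50,0,0,0,0,0,-1,50,0,0,0,0,0,0,50]
}}

```text
time_s: 18.2
tool_pos: [0.5518, -0.0141, 0.0626]
orientation: [-0.59, -3.085, -0.0]
wrist_force: [-0.4, 0.0, -1.7]
width: 0.676
grasp_force: 40.0
```

Request:
{"fn": "move_arm", "kwargs": {
  "plan": [0,0,0,0,0,-1,50,0,0,0,0,0,-1,50,0,0,0,0,0,0,50,0,0,0,0,0,0,50]
}}

```text
time_s: 18.7
tool_pos: [0.5519, -0.0142, 0.0613]
orientation: [0.59, 3.086, 0.0]
wrist_force: [-2.7, 1.4, 5.2]
width: 0.677
grasp_force: 40.0
```

Request:
{"fn": "move_arm", "kwargs": {
  "plan": [0,0,0,0,0,-0.8,50,0,0,0,0,0,0,50,0,0,0,0,0,0,50]
}}

```text
time_s: 19.08
tool_pos: [0.5519, -0.0141, 0.0612]
orientation: [-0.59, -3.085, -0.0]
wrist_force: [-6.5, 0.1, 10.7]
width: 0.676
grasp_force: 40.0
```

```bash
python3 - <<'E'
from h import *
s=snapshot("scene"); save(s,"s3",(250,140,410,260),5)
a=sense(); R=cv2.Rodrigues(a["orientation"])[0]; print(np.degrees(np.arctan2(R[1,1],R[0,1])),a["tool_pos"],a["wrist_force"],a["torque"])
E
```

```text
68.33597690544026 [ 0.55188926 -0.01413436  0.06122127] [-5.97862006 -0.05935691 10.59170407] [ 1.24062105e-01  8.26736928e-01 -5.19239844e-05]
```

View pics/s3.png

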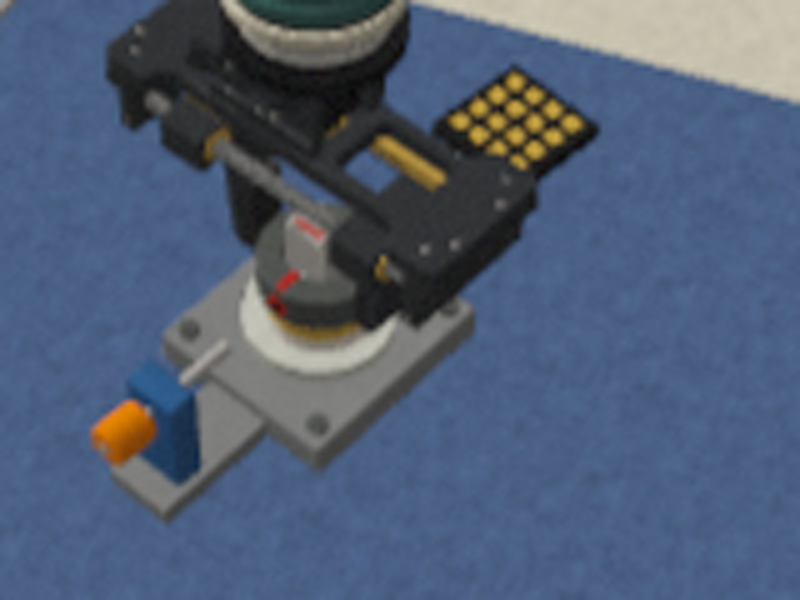

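The collar is seated on the brass ring with about 10 N of contact. Its red screw at (278,305) points straight at the driver tip at (225,347), and it's still gripped.

```bash
python3 -c "
from rig import *
print(sign_off())"
```

```text
the job is handed in; nothing more can be done
None
```

The job is handed in: the brass ring lies flat on the white one, a shaft flat faces the driver to within about 1°, and the collar is seated on the brass ring, still gripped, with its set screw over that flat and pointing at the driver.

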